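# Kit the job tray for a pair of black shoes

## Task

Kit the green job tray for a pair of black shoes: put the black polish tin in the round pocket, the black heel block in the square pocket and the black brush, bristles down, in the long pocket, each upright as it lies now and flat on its pocket's floor. Leave the tan tin, heel and brush where they are on the bench.

Things in the scene. Friction and masses are not known exactly. Their poses are not given: they have to be found in the camera images.
- black_tin: Round shoe-polish tin with a BLACK lid and bare-metal lower wall: 60 mm across the lid (upper 14 mm), 57 mm below it, 30 mm high, about 0.09 kg. Origin at the centre of its underside, z up.
- tan_tin: The same tin with a TAN (light brown) lid: 60 mm across, 30 mm high. Not part of this job. Origin at the centre of its underside.
- black_heel: D-shaped shoe-heel block, BLACK: 58 mm long (x, round back towards +x, straight front towards -x), 56 mm wide (y) with parallel side faces over the front 30 mm of its length, 30 mm thick, about 0.07 kg, lying flat. Origin at the centre of its underside.
- tan_heel: The same D-shaped heel block in TAN with a brown underlayer: 58 x 56 x 30 mm. Not part of this job. Origin at the centre of its underside.
- black_brush: Small shoe brush standing on its stiff bristles, BLACK back and near-black bristles: 90 mm long (x), 36 mm wide (y), 42 mm high; the back is the upper 18 mm, the bristle block (rigid) below it is 80 x 30 x 24 mm; about 0.09 kg. Origin at the centre of its underside (bristle ends), z up.
- tan_brush: The same brush with a TAN back and cream bristles: 90 x 36 x 42 mm. Not part of this job. Origin at the centre of its underside.
- tray: The green metal job tray, fixed for the run, 132 mm (its x) by 304 mm (its y), rim 16 mm high, carrying three foam inserts side by side along its y, 98 mm apart, in an order that varies. Origin at the centre of its underside, on the bench.
- round_pocket: Round pocket with a red floor, 83 mm across: for the tin. Fixed insert of grey foam in the green job tray, 120 x 96 mm outside; origin at the centre of the pocket's floor (8 mm above the bench), x along its 120 mm side, z up. The foam stands 8 mm above the pocket floor (16 mm above the bench). 
- square_pocket: Nearly square pocket with a yellow floor, 85 mm (x) by 79 mm (y): for the heel block. Fixed insert of grey foam in the green job tray, 120 x 96 mm outside; origin at the centre of the pocket's floor (8 mm above the bench), x along its 120 mm side, z up. The foam stands 8 mm above the pocket floor (16 mm above the bench). 
- long_pocket: Long narrow pocket with a blue floor, 110 mm (x) by 61 mm (y): for the brush, lengthwise along x, either way round. Fixed insert of grey foam in the green job tray, 120 x 96 mm outside; origin at the centre of the pocket's floor (8 mm above the bench), x along its 120 mm side, z up. The foam stands 8 mm above the pocket floor (16 mm above the bench). 
There are look-alikes about, which are no part of the job. What is shaped like the black_tin but turquoise or yellow is not meant. What is shaped like the square_pocket but orange is not meant.

How it is judged:
At the end, for the whole second after the job is handed in: Black tin in the round, heel in the square and brush in the long pocket: each within 20 mm of the pocket centre, underside within 4 mm of the pocket floor, upright within 0.08 rad, at rest (under 20 mm/s); tan look-alikes within 30 mm of their starts (horizontal distance between black_tin and round_pocket below 0.02 m and z of black_tin in the frame of round_pocket between -0.004 and 0.004 m and angle between each of black_tin, black_heel, black_brush's own z axis and vertical below 0.08 rad and linear speed of each of black_tin, black_heel, black_brush below 0.02 m/s and horizontal distance between black_heel and square_pocket below 0.02 m and z of black_heel in the frame of square_pocket between -0.004 and 0.004 m and horizontal distance between black_brush and long_pocket below 0.02 m and z of black_brush in the frame of long_pocket between -0.004 and 0.004 m and distance of each of tan_tin, tan_heel, tan_brush from where it was at the start of the episode below 0.03 m); the robot touches nothing.
It fails at once if a tan look-alike is moved more than 30 mm (distance of any of tan_tin, tan_heel, tan_brush from where it was at the start of the episode above 0.03 m).
It also fails if it takes over 80 s, if anything falls off the work surface, if the arm or the gripper's body presses on something with over 40 N, if the wrist force passes 120 N, or if a joint passes its speed limit or range.

## Robot

A 7-joint arm with a two-finger parallel gripper is mounted at the origin on the work surface. World frame = base frame: x ahead of the robot, y to its left, z up, the work surface at z = 0. Lengths are in m, angles in rad, forces in N, time in s.
With the tool pointing down it reaches from about 0.425 to 0.95 m from the base axis. Payload 4.7 kg.
Tool frame: the origin (TCP) lies midway between the tips of the shut fingers; the grasp point (between the pads) lies 19 mm behind it; z points along the fingers, y is the direction in which the jaws open and shut (so a half turn about z gives the same grasp; the last joint's range is limited). The gripper opens to 85 mm and grips with 20 to 120 N. Pads are 22 mm wide; open, the fingers measure 114 mm over their backs; the gripper's body (76 mm by 85 mm) begins 54 mm behind the grasp point. The pads swing forward as they close: fully open they stand 13 mm farther back than shut.
Start: joints at [1.201, 0.469, -0.049, 1.532, 0.024, 1.141, -0.082], TCP at [0.226, -0.636, 0.231] pointing down, gripper open.
Joint ranges: [-2.59, 2.59], [-0.33, 1.99], [-1.39, 1.29], [0.1, 2.45], [-1.04, 4.18], [0.21, 1.99], [-2.66, 2.66]. Speed limits (rad/s): [2.57, 2.57, 3.14, 3.14, 3.14, 3.14, 3.14].

## Interface

Orientations are given as a 3x3 rotation matrix whose columns are the frame's x, y, z axes.
In Python, from bench import * gives the robot as it stands.
- The arm moves only by the tool send_rows, never from a script. Its argument "plan" is a list of rows, each a list of 7 numbers: the turn, a rotation vector about the tool's x, y, z in degrees, then the shift along the tool's x, y, z in m, then the finger opening in m, from 0 to 0.0854. In form: [[wx, wy, wz, tx, ty, tz, claw], ...]. A call has 1 to 12 rows; each row is the pose to reach, as a shift and turn from the pose measured when the call began, along the tool's axes at that moment; what a row does not reach only later rows make up. A row lasts 1/8 s, in which the tool goes at most 62.5 mm and 10.7 degrees, less where a joint would pass 70% of its speed; a pose out of reach is approached as far as the arm can. A call with a gripper value outside its range is refused whole. The fingers move at their own pace and stop on an object; "grip_force" is the grip in N (left out, the last holds). Time passes only in rows, so rows that repeat a pose let the fingers close. It gives the time, the measured TCP pose, the force and the opening at its end, in the units of the state.
- state(): the state, without advancing time (a new reading comes with each control period).
- snapshot(name): name is "scene" or "top" or "wrist"; returns (picture, depth): 480x640x3 uint8, red, green, blue; 480x640 float32, m along the optical axis (not along the pixel's ray), 0 where there is no reading.
- camera_params(name): a dict with "K" (3x3 intrinsics, pixels), "xyz" and "orientation" of the camera in the world. Camera axes: x right, y down, z forward; pixel columns grow to the right and rows downward; lengths in m; the calibration is good to about 2 mm. A picture is of the moment at which its call begins: read the wrist's pose just before it. camera_params takes no time and is no camera call; for the wrist camera it gives the pose at the moment of the call.
- job_done(): hands the job in, once; it reports no verdict.
The state is a dict: "time": time; "joints": joint angles; "joint_vel": joint speeds; "joint_efforts": joint torques, N m; "position": TCP position; "orientation": TCP orientation; "ft_force": force on the tool from outside, world axes, zero at the start; "ft_torque": the same for the moment, N m; "grip_width": finger opening in m.
Only numpy, scipy, OpenCV 4.12 (cv2) and the standard library are available. Lean on these libraries where they do the work, as an engineer would, in place of code of your own. Each camera call takes 0.05 s, during which the arm holds its last target. There are 200 camera calls.

## Working session

There is one attempt and no reset: what is moved stays moved. The work goes in short steps, Python scripts to look and compute and a tool call to move; the robot and the scene stay as the last step left them, time stands still between calls to the robot, and variables do not carry over. Pictures are saved under pics/ and viewed, about 12 in all and at most 16, crops included, and the job is handed in when it is done.

Besides the shell and the picture viewer there is one more tool, called as name(argument=value, ...), one argument or row to a line, values as JSON. send_rows: Moves the arm, as the interface text tells. Its arguments: {"type":"object","properties":{"plan":{"type":"array"},"grip_force":{"type":"number"}},"required":["plan"]}

```bash
ls; mkdir -p pics; python3 - <<'E'
from bench import *
import cv2,numpy as np
s=state();print(s['time'],s['position'],s['orientation'],s['grip_width'])
for n in("top","scene"):
    p,d=snapshot(n);cv2.imwrite(f"pics/{n}0.png",p[:,:,::-1]);np.savez(f"{n}0.npz",p=p,d=d)
    c=camera_params(n);print(n,c)
E
```

```text
pics
0.0 [ 0.22541565 -0.63562371  0.23025719] [[ 9.42482039e-01  3.34256002e-01 -7.28800813e-04]
 [ 3.34256788e-01 -9.42480253e-01  1.83661552e-03]
 [-7.29806146e-05 -1.97458376e-03 -9.99998048e-01]] 0.08494605595712379
top {'K': array([[579.72670141,   0.        , 321.28274362],
       [  0.        , 579.72670141, 233.75381552],
       [  0.        ,   0.        ,   1.        ]]), 'xyz': array([0.25593378, 0.03214118, 1.47086671]), 'orientation': array([[ 0.0384441 , -0.97750416,  0.20738291],
       [-0.99924875, -0.03658926,  0.01277378],
       [-0.00489844, -0.20771819, -0.97817645]])}
scene {'K': array([[433.90399325,   0.        , 320.18214871],
       [  0.        , 433.90399325, 236.81933031],
       [  0.        ,   0.        ,   1.        ]]), 'xyz': array([ 1.20025213, -0.227656  ,  0.69169937]), 'orientation': array([[ 0.41979555,  0.60905973, -0.67291749],
       [ 0.90752261, -0.29246317,  0.30144322],
       [-0.01320666, -0.73723236, -0.67551021]])}
```

View pics/top0.png

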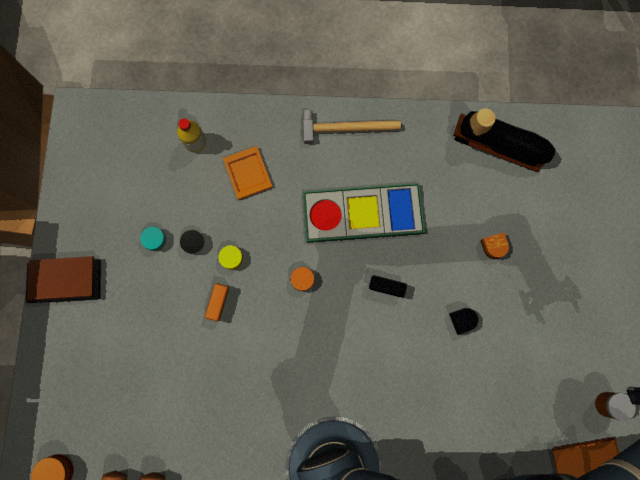

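View pics/scene0.png

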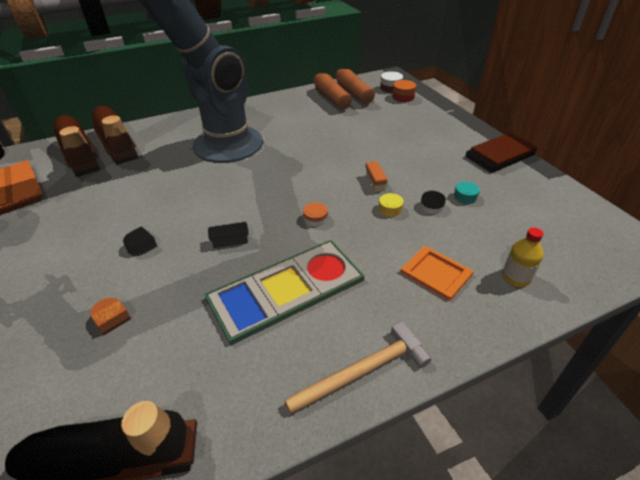

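Top view shows three dark candidates: round at (192,242) between the turquoise (152,238) and yellow (230,257) tins, bar at (388,286) and D-shape at (464,320). The other dark things are a shoe at (505,140), a case at (62,280) and the robot. The tan look-alikes are at (302,279), (496,245) and (217,302). The tray pockets are red (325,214), yellow (364,212) and blue (401,210).

```bash
cat > h.py <<'E'
import numpy as np,cv2
from bench import *
def cast(uv,cam,z):
    uv=np.atleast_2d(np.asarray(uv,float))
    r=np.c_[uv,np.ones(len(uv))]@np.linalg.inv(cam['K']).T@np.asarray(cam['orientation']).T
    o=np.asarray(cam['xyz']); return (o+r*((z-o[2])/r[:,2])[:,None])[:,:2]
def blob(mask,c,cam,z,r=45):
    """largest contour near pixel c, cast on plane z; returns minAreaRect centre mm, size, long-axis angle deg"""
    m=np.zeros_like(mask);m[max(0,c[1]-r):c[1]+r,max(0,c[0]-r):c[0]+r]=1
    cs,_=cv2.findContours((mask&m).astype(np.uint8),cv2.RETR_EXTERNAL,cv2.CHAIN_APPROX_NONE)
    k=max(cs,key=cv2.contourArea)[:,0,:]
    P=(cast(k,cam,z)*1000).astype(np.float32)
    (x,y),(w,h),a=cv2.minAreaRect(P)
    if h>w: a+=90;w,h=h,w
    M=cv2.moments(P.reshape(-1,1,2))
    return np.round([x,y,w,h,(a+90)%180-90,M['m10']/M['m00'],M['m01']/M['m00']],1),k,P
E
python3 - <<'E'
from h import *
f=np.load("top0.npz");p=f['p'];c=camera_params("top")
hsv=cv2.cvtColor(p,cv2.COLOR_RGB2HSV);H,S,V=[hsv[...,i] for i in range(3)]
dark=(V<42).astype(np.uint8)
col=lambda a,b:((S>150)&(V>80)&(H>=a)&(H<=b)).astype(np.uint8)
for n,m,px,z in [("tin",dark,(192,242),.03),("brush",dark,(388,286),.042),("heel",dark,(464,320),.03),
  ("red",col(0,8)|col(172,180),(325,214),.008),("yel",col(22,35),(364,212),.008),("blue",col(100,125),(401,210),.008),
  ("tantin",col(5,20),(302,279),.03),("tanheel",col(5,20),(496,245),.03),("tanbrush",col(5,20),(217,302),.042),("yeltin",col(22,40),(230,257),.03)]:
    print(n,blob(m,px,c,z,25)[0])
a=cv2.resize(p[190:350,130:330],None,fx=2,fy=2);b=cv2.resize(p[190:350,340:540],None,fx=2,fy=2)
cv2.imwrite("pics/crop0.png",np.clip(np.hstack([a,b]).astype(float)[:,:,::-1]*1.6,0,255))
E
```

```text
tin [527.9 379.   59.   56.9 -87.9 529.  378.5]
brush [ 432.7 -118.2   90.3   36.3   78.   432.8 -118.1]
heel [ 358.5 -311.3   65.2   56.3  -69.   357.6 -308.6]
red [617.8  42.3  80.6  77.6 -87.9 617.   43.1]
yel [628.2 -54.4  83.5  78.2   6.7 628.2 -54.4]
blue [ 639.6 -152.1  107.    58.6    6.7  639.5 -152.1]
tantin [445.4  94.8  57.9  55.1   2.4 445.5  94.8]
tanheel [ 547.4 -393.1   57.9   57.5  -72.8  549.6 -392.7]
tanbrush [378.5 303.3  88.5  34.7 -12.7 378.4 303.3]
yeltin [494.3 279.9  58.8  58.3   2.2 494.2 279.1][ WARN:0@0.646] global loadsave.cpp:1063 imwrite_ Unsupported depth image for selected encoder is fallbacked to CV_8U.
```

View pics/crop0.png

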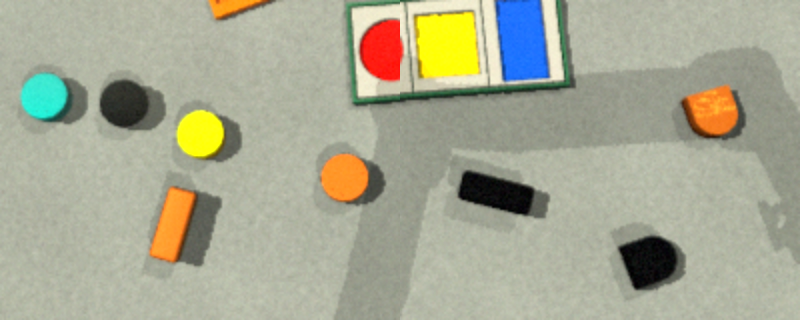

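The crop confirms it: black disc at crop (124,104), black bar at (497,193) and black D at (648,260), round end to the right. The tan ones are clearly orange-tan. Heel first.

```bash
cat >> h.py <<'E'
from scipy.spatial.transform import Rotation as Ro
def delta(x,y,z,psi):
    """row for TCP target (m), jaw (tool y) yaw psi deg, tool down"""
    s=state();R=np.asarray(s['orientation']);a=np.radians(psi)
    T=np.array([[-np.sin(a),np.cos(a),0],[np.cos(a),np.sin(a),0],[0,0,-1.]]).copy()
    yv=np.array([np.cos(a),np.sin(a),0]);zv=np.array([0,0,-1.]);T=np.c_[np.cross(yv,zv),yv,zv]
    w=Ro.from_matrix(R.T@T).as_rotvec(degrees=True);t=R.T@(np.array([x,y,z])-s['position'])
    print(round(s['time'],2),'row',np.round(w,1).tolist(),np.round(t,4).tolist(),'grip',round(s['grip_width'],4),'f',np.round(s['ft_force'],1))
E
sed -i '/T=np.array(\[\[-np.sin/d' h.py
python3 -c "
from h import *
delta(.3564,-.305,.2,21)"
```

```text
0.1 row [-0.1, -0.1, -91.5] [0.234, -0.2678, 0.0308] grip 0.0853 f [-0.6  1.2 -0.7]
```

send_rows(
  plan=[
    [0,0,-30,0.078,-0.089,0,0.085],
    [0,0,-30,0.078,-0.089,0,0.085],
    [0,0,-30,0.078,-0.089,0,0.085],
    [0,0,-60,0.156,-0.178,0.01,0.085],
    [0,0,-60,0.156,-0.178,0.01,0.085],
    [0,0,-60,0.156,-0.178,0.01,0.085],
    [-0.1,-0.1,-91.5,0.234,-0.268,0.031,0.085],
    [-0.1,-0.1,-91.5,0.234,-0.268,0.031,0.085],
    [-0.1,-0.1,-91.5,0.234,-0.268,0.031,0.085],
    [-0.1,-0.1,-91.5,0.234,-0.268,0.031,0.085],
    [-0.1,-0.1,-91.5,0.234,-0.268,0.031,0.085],
    [-0.1,-0.1,-91.5,0.234,-0.268,0.031,0.085],
  ],
)

```text
time: 1.6
position: [0.3561, -0.3055, 0.1998]
orientation: [[-0.356, 0.934, 0.0], [0.934, 0.356, -0.0], [-0.0, -0.0, -1.0]]
ft_force: [0.5, 0.7, -0.1]
grip_width: 0.0847
```

```bash
python3 - <<'E'
from h import *
s=state();print(s['position'],s['joints'])
delta(.3564,-.305,.2,21)
c=camera_params("wrist");p,d=snapshot("wrist");np.savez("w1.npz",p=p,d=d)
hsv=cv2.cvtColor(p,cv2.COLOR_RGB2HSV)
cv2.imwrite("pics/w1.png",p[:,:,::-1]);print(c)
R=c['orientation'];q=c['K']@(R.T@(np.array([.36,-.3145,.03])-c['xyz']));print(q[:2]/q[2])
E
```

```text
[ 0.35606681 -0.30553123  0.19976931] [ 1.04963711  0.20309903 -0.48753848  2.0194696   0.11721134  0.94513904
  0.86587535]
1.6 row [-0.0, 0.0, -0.1] [0.0004, 0.0005, -0.0002] grip 0.0847 f [ 0.5  0.7 -0.1]
{'K': array([[404.19739507,   0.        , 316.51213263],
       [  0.        , 404.19739507, 234.86964603],
       [  0.        ,   0.        ,   1.        ]]), 'xyz': array([ 0.32659639, -0.22615951,  0.34257116]), 'orientation': array([[ 9.34388056e-01,  3.36708316e-01,  1.16389311e-01],
       [ 3.56256768e-01, -8.82861879e-01, -3.06000028e-01],
       [-2.77068386e-04,  3.27387251e-01, -9.44890211e-01]])}
[316.29735661 218.65037784]
```

View pics/w1.png

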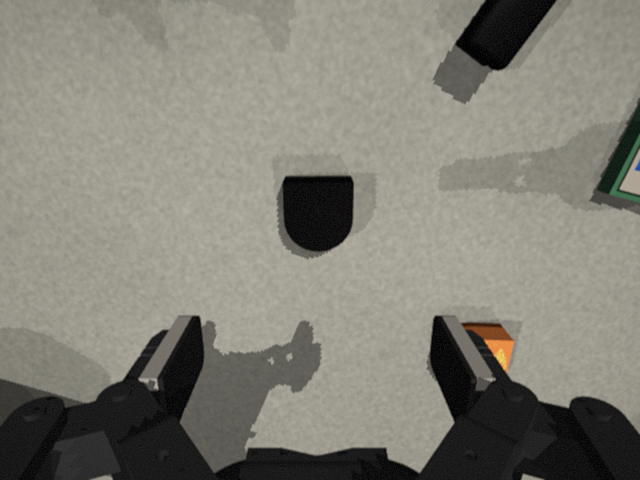

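Wrist view: the heel sits at (319,213), straight front at row 177, parallel sides at columns 284 and 353, aligned with the jaws. The tan heel shows at (490,345), seen past the right finger.

```bash
python3 - <<'E'
from h import *
f=np.load("w1.npz");p=f['p'];c=camera_params("wrist");V=p.max(2)
r,k,P=blob((V<32).astype(np.uint8),(319,213),c,.03,50);print(r)
Q=P-[360,-314.5];a=np.radians(-69);u=Q@[np.cos(a),np.sin(a)];v=Q@[-np.sin(a),np.cos(a)];print(u.min(),u.max(),v.min(),v.max())
delta(.3564,-.305,.012,21)
E
```

```text
[ 359.8 -310.9   61.    54.6  -69.1  359.  -308.4]
-34.02560213401119 27.05392795885056 -26.13667689429171 28.486695099329367
1.65 row [-0.0, 0.0, -0.1] [0.0004, 0.0004, 0.1878] grip 0.0851 f [0.7 0.4 0.3]
```

send_rows(
  plan=[
    [0,0,0,0.003,0.002,0.06,0.085],
    [0,0,0,0.003,0.002,0.12,0.085],
    [0,0,0,0.003,0.002,0.17,0.085],
    [0,0,0,0.003,0.002,0.192,0.085],
    [0,0,0,0.003,0.002,0.192,0.085],
    [0,0,0,0.003,0.002,0.192,0.05],
    [0,0,0,0.003,0.002,0.192,0.05],
    [0,0,0,0.003,0.002,0.192,0.05],
    [0,0,0,0.003,0.002,0.192,0.05],
    [0,0,0,0.003,0.002,0.192,0.05],
  ],
  grip_force=40,
)

```text
time: 2.9
position: [0.3578, -0.3028, 0.0092]
orientation: [[-0.356, 0.934, 0.002], [0.934, 0.356, -0.003], [-0.003, 0.001, -1.0]]
ft_force: [-1.0, -0.1, 6.6]
grip_width: 0.0554
```

send_rows(
  plan=[
    [0,0,0,0,0,-0.03,0.05],
    [0,0,0,0,0,-0.08,0.05],
    [0,0,0,0,0,-0.11,0.05],
    [0,0,0,0,0,-0.11,0.05],
  ],
)

```text
time: 3.4
position: [0.3589, -0.3038, 0.1218]
orientation: [[-0.355, 0.935, 0.007], [0.935, 0.356, -0.007], [-0.009, 0.004, -1.0]]
ft_force: [-0.4, -0.1, -1.4]
grip_width: 0.055
```

```bash
python3 - <<'E'
from h import *
print(state()['position'])
# grasp centre in tray: heel centre at pocket(628.2,-54.4); front dir = tray +y: (-.117,.993)*0.011
delta(.6269,-.0435,.12,6.7)
c=camera_params("wrist");p,d=snapshot("wrist");cv2.imwrite("pics/w2.png",p[:,:,::-1])
E
```

```text
[ 0.35890882 -0.30375479  0.12183993]
3.4 row [0.3, 0.5, 14.1] [0.148, 0.343, 0.0018] grip 0.055 f [-0.4 -0.1 -1.4]
```

View pics/w2.png

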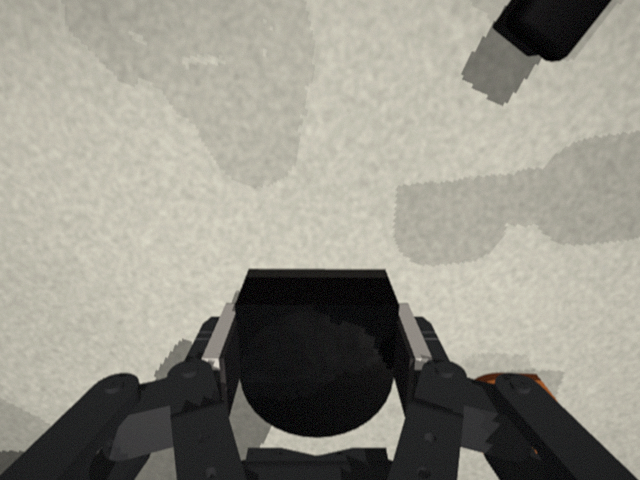

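The heel is held square between the pads, front edge at row 270 and width 55 mm. Carry it to the yellow pocket.

send_rows(
  plan=[
    [0,0.2,5,0.024,0.055,0,0.05],
    [0,0.2,10,0.048,0.11,0,0.05],
    [0.3,0.5,14.1,0.072,0.165,0,0.05],
    [0.3,0.5,14.1,0.096,0.22,0,0.05],
    [0.3,0.5,14.1,0.12,0.275,0,0.05],
    [0.3,0.5,14.1,0.14,0.325,0.002,0.05],
    [0.3,0.5,14.1,0.148,0.343,0.002,0.05],
    [0.3,0.5,14.1,0.148,0.343,0.04,0.05],
    [0.3,0.5,14.1,0.148,0.343,0.06,0.05],
    [0.3,0.5,14.1,0.148,0.343,0.06,0.05],
  ],
)

```text
time: 4.7
position: [0.6237, -0.0442, 0.0575]
orientation: [[-0.116, 0.993, -0.009], [0.993, 0.116, 0.002], [0.003, -0.008, -1.0]]
ft_force: [-0.6, -0.2, -0.3]
grip_width: 0.0551
```

```bash
python3 - <<'E'
from h import *
delta(.6269,-.0435,.018,6.7)
E
```

```text
4.7 row [-0.5, -0.2, -0.0] [0.0002, 0.0036, 0.0395] grip 0.0551 f [-0.6 -0.2 -0.3]
```

send_rows(
  plan=[
    [-0.5,-0.2,0,0,0.004,0.01,0.05],
    [-0.5,-0.2,0,0,0.004,0.025,0.05],
    [-0.5,-0.2,0,0,0.004,0.035,0.05],
    [-0.5,-0.2,0,0,0.004,0.039,0.05],
    [-0.5,-0.2,0,0,0.004,0.039,0.05],
    [-0.5,-0.2,0,0,0.004,0.039,0.05],
  ],
)

```text
time: 5.45
position: [0.6276, -0.0436, 0.0189]
orientation: [[-0.116, 0.993, 0.001], [0.993, 0.116, -0.0], [-0.001, 0.001, -1.0]]
ft_force: [-0.2, -0.9, -1.1]
grip_width: 0.0551
```

send_rows(
  plan=[
    [0,0,0,0,0,0,0.08],
    [0,0,0,0,0,0,0.08],
    [0,0,0,0,0,0,0.08],
    [0,0,0,0,0,-0.04,0.085],
    [0,0,0,0,0,-0.1,0.085],
    [0,0,0,0,0,-0.16,0.085],
    [0,0,0,0,0,-0.16,0.085],
  ],
)

```text
time: 6.32
position: [0.6309, -0.043, 0.1849]
orientation: [[-0.116, 0.993, 0.012], [0.993, 0.116, -0.001], [-0.002, 0.012, -1.0]]
ft_force: [0.6, -0.5, -0.7]
grip_width: 0.085
```

```bash
python3 - <<'E'
from h import *
c=camera_params("wrist");p,d=snapshot("wrist");cv2.imwrite("pics/w3.png",p[:,:,::-1])
delta(.529,.379,.2,-20)
E
```

```text
6.38 row [0.4, 0.0, 26.7] [0.4311, -0.0501, -0.0194] grip 0.0849 f [ 0.7  0.6 -1.2]
```

View pics/w3.png

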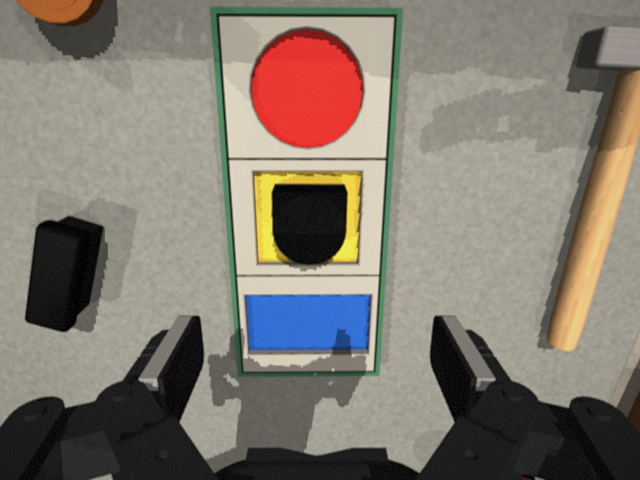

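The heel lies inside the yellow pocket at (310,222), clear on all sides. Next is the tin.

send_rows(
  plan=[
    [0,0,5,0.06,-0.007,-0.01,0.085],
    [0,0,10,0.12,-0.014,-0.02,0.085],
    [0,0,18,0.18,-0.021,-0.02,0.085],
    [0,0,26.7,0.24,-0.028,-0.02,0.085],
    [0.4,0,26.7,0.3,-0.035,-0.02,0.085],
    [0.4,0,26.7,0.36,-0.042,-0.02,0.085],
    [0.4,0,26.7,0.42,-0.05,-0.02,0.085],
    [0.4,0,26.7,0.431,-0.05,-0.02,0.085],
    [0.4,0,26.7,0.431,-0.05,-0.02,0.085],
    [0.4,0,26.7,0.431,-0.05,-0.02,0.085],
  ],
)

```text
time: 7.62
position: [0.5301, 0.3764, 0.1996]
orientation: [[0.346, 0.938, -0.001], [0.938, -0.346, -0.003], [-0.003, -0.0, -1.0]]
ft_force: [0.8, -1.0, -0.1]
grip_width: 0.0849
```

```bash
python3 - <<'E'
from h import *
print(state()['position'])
c=camera_params("wrist");p,d=snapshot("wrist");cv2.imwrite("pics/w4.png",p[:,:,::-1])
R=c['orientation'];q=c['K']@(R.T@(np.array([.529,.379,.03])-c['xyz']));q=(q[:2]/q[2]).astype(int);print(q)
r,k,P=blob((p.max(2)<45).astype(np.uint8),q,c,.03,50);print(r,cv2.minEnclosingCircle(P))
delta(.529,.379,.012,-20)
E
```

```text
[0.53007318 0.37636773 0.19958833]
[313 204]
[531.9 381.7  58.8  57.4  69.8 532.1 381.8] ((532.0440063476562, 381.8330383300781), 29.668582916259766)
7.67 row [0.0, 0.1, -0.2] [0.0025, -0.0021, 0.1879] grip 0.0849 f [ 0.4  0.8 -0.1]
```

View pics/w4.png

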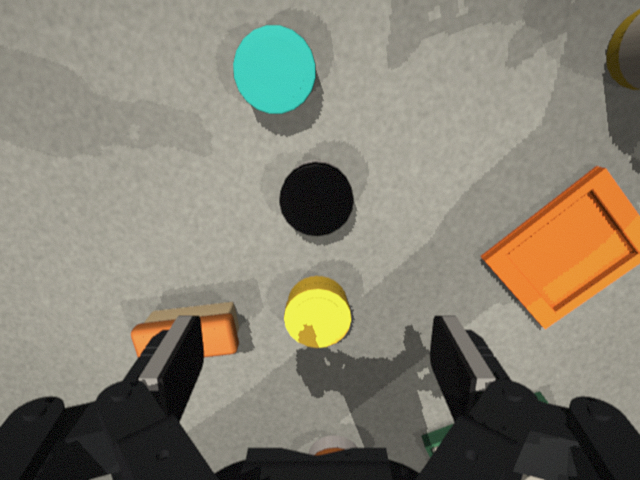

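The black tin is at (317,199) between turquoise (275,68) and yellow (318,312). The jaws close across the row, with free space on both sides.

send_rows(
  plan=[
    [0,0,0,0.005,-0.001,0.06,0.085],
    [0,0,0,0.005,-0.001,0.12,0.085],
    [0,0,0,0.005,-0.001,0.17,0.085],
    [0,0,0,0.005,-0.001,0.188,0.085],
    [0,0,0,0.005,-0.001,0.188,0.085],
    [0,0,0,0.005,-0.001,0.188,0.05],
    [0,0,0,0.005,-0.001,0.188,0.05],
    [0,0,0,0.005,-0.001,0.188,0.05],
    [0,0,0,0.005,-0.001,0.188,0.05],
    [0,0,0,0.005,-0.001,0.188,0.05],
  ],
)

```text
time: 8.93
position: [0.5326, 0.3822, 0.0149]
orientation: [[0.346, 0.938, 0.003], [0.938, -0.346, 0.001], [0.002, 0.003, -1.0]]
ft_force: [-0.5, -0.2, 6.6]
grip_width: 0.0582
```

send_rows(
  plan=[
    [0,0,0,0,0,-0.03,0.05],
    [0,0,0,0,0,-0.08,0.05],
    [0,0,0,0,0,-0.11,0.05],
    [0,0,0,0,0,-0.11,0.05],
  ],
)

```text
time: 9.43
position: [0.5337, 0.3837, 0.1289]
orientation: [[0.346, 0.938, 0.01], [0.938, -0.346, 0.005], [0.008, 0.007, -1.0]]
ft_force: [-0.6, -0.0, -0.8]
grip_width: 0.0582
```

```bash
python3 - <<'E'
from h import *
delta(.6174,.043,.12,6.7)
c=camera_params("wrist");p,d=snapshot("wrist");cv2.imwrite("pics/w5.png",p[:,:,::-1])
E
```

```text
9.43 row [0.5, -0.3, -27.0] [-0.2907, 0.1964, 0.008] grip 0.0582 f [-0.6 -0.  -0.8]
```

View pics/w5.png

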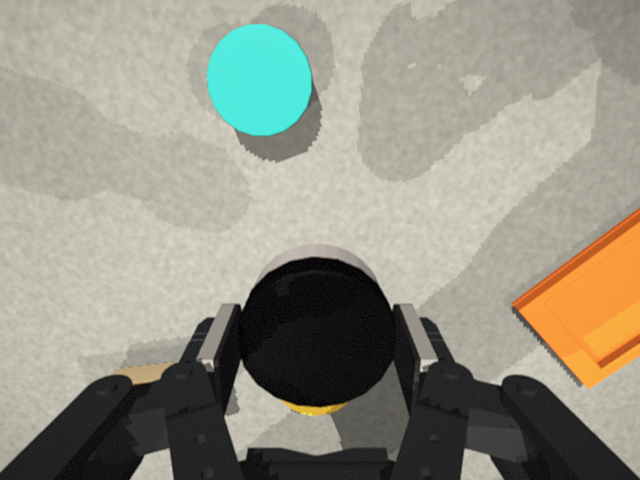

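The black tin is held centred between the pads at (318,330), width 58 mm. Carry it to the red pocket.

send_rows(
  plan=[
    [0,0,-8,-0.048,0.033,0,0.05],
    [0,0,-16,-0.096,0.066,0,0.05],
    [0.5,-0.3,-27,-0.145,0.098,0,0.05],
    [0.5,-0.3,-27,-0.195,0.131,0,0.05],
    [0.5,-0.3,-27,-0.245,0.165,0,0.05],
    [0.5,-0.3,-27,-0.28,0.19,0.008,0.05],
    [0.5,-0.3,-27,-0.291,0.196,0.02,0.05],
    [0.5,-0.3,-27,-0.291,0.196,0.05,0.05],
    [0.5,-0.3,-27,-0.291,0.196,0.07,0.05],
    [0.5,-0.3,-27,-0.291,0.196,0.07,0.05],
  ],
)

```text
time: 10.72
position: [0.6143, 0.0429, 0.0541]
orientation: [[-0.119, 0.993, -0.008], [0.993, 0.119, -0.002], [-0.001, -0.008, -1.0]]
ft_force: [0.1, 0.8, -0.5]
grip_width: 0.0583
```

```bash
python3 - <<'E'
from h import *
delta(.6174,.043,.0235,6.7)
E
```

```text
10.72 row [-0.5, 0.1, 0.2] [-0.0002, 0.0033, 0.0305] grip 0.0583 f [ 0.1  0.8 -0.5]
```

send_rows(
  plan=[
    [-0.5,0.1,0,0,0.003,0.01,0.05],
    [-0.5,0.1,0,0,0.003,0.02,0.05],
    [-0.5,0.1,0,0,0.003,0.028,0.05],
    [-0.5,0.1,0,0,0.003,0.031,0.05],
    [-0.5,0.1,0,0,0.003,0.031,0.05],
    [-0.5,0.1,0,0,0.003,0.031,0.05],
  ],
)

```text
time: 11.48
position: [0.6172, 0.0432, 0.0232]
orientation: [[-0.119, 0.993, 0.001], [0.993, 0.119, 0.001], [0.001, 0.001, -1.0]]
ft_force: [0.9, 0.7, -1.7]
grip_width: 0.0581
```

send_rows(
  plan=[
    [0,0,0,0,0,0,0.08],
    [0,0,0,0,0,0,0.08],
    [0,0,0,0,0,0,0.08],
    [0,0,0,0,0,-0.04,0.085],
    [0,0,0,0,0,-0.1,0.085],
    [0,0,0,0,0,-0.16,0.085],
    [0,0,0,0,0,-0.16,0.085],
  ],
)

```text
time: 12.35
position: [0.6203, 0.0442, 0.1891]
orientation: [[-0.119, 0.993, 0.012], [0.993, 0.119, 0.002], [0.001, 0.013, -1.0]]
ft_force: [-0.6, -0.1, -0.1]
grip_width: 0.0851
```

```bash
python3 - <<'E'
from h import *
delta(.4327,-.1182,.2,-12)
E
```

```text
12.35 row [0.7, -0.2, 18.9] [-0.1388, -0.2055, -0.0136] grip 0.0851 f [-0.6 -0.1 -0.1]
```

send_rows(
  plan=[
    [0.7,-0.2,9,-0.034,-0.05,-0.014,0.085],
    [0.7,-0.2,18.9,-0.068,-0.1,-0.014,0.085],
    [0.7,-0.2,18.9,-0.1,-0.15,-0.014,0.085],
    [0.7,-0.2,18.9,-0.132,-0.195,-0.014,0.085],
    [0.7,-0.2,18.9,-0.139,-0.205,-0.014,0.085],
    [0.7,-0.2,18.9,-0.139,-0.205,-0.014,0.085],
    [0.7,-0.2,18.9,-0.139,-0.205,-0.014,0.085],
  ],
)

```text
time: 13.22
position: [0.4344, -0.1172, 0.2004]
orientation: [[0.207, 0.978, 0.001], [0.978, -0.207, -0.0], [0.0, 0.001, -1.0]]
ft_force: [0.7, 0.1, -0.2]
grip_width: 0.0849
```

```bash
python3 - <<'E'
from h import *
print(state()['position'])
c=camera_params("wrist");p,d=snapshot("wrist");cv2.imwrite("pics/w6.png",p[:,:,::-1])
R=c['orientation'];q=c['K']@(R.T@(np.array([.4327,-.1182,.042])-c['xyz']));q=(q[:2]/q[2]).astype(int);print(q)
print(blob((p.max(2)<32).astype(np.uint8),q,c,.042,80)[0])
delta(.4327,-.1182,.02,-12)
E
```

```text
[ 0.43443943 -0.11716335  0.20044321]
[313 213]
[ 435.5 -116.8   88.    34.4   77.7  435.5 -116.5]
13.28 row [0.0, -0.0, 0.1] [-0.0015, -0.0016, 0.1804] grip 0.0849 f [-0.4  1.1 -0.9]
```

View pics/w6.png

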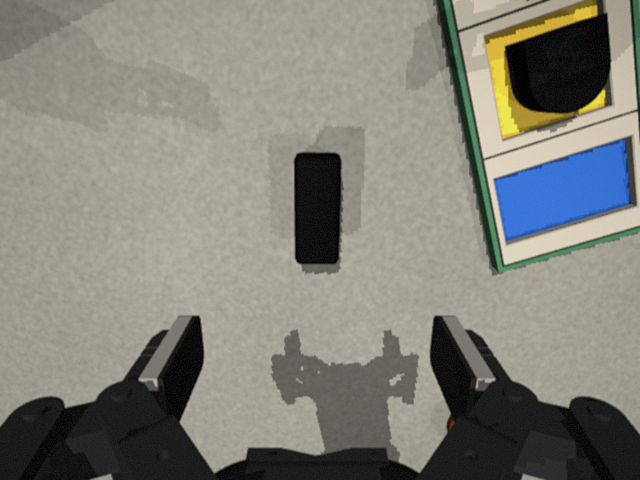

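The brush is at (317,208), lengthwise between the jaws and centred. Grasp its back.

send_rows(
  plan=[
    [0,0,0,0,0,0.06,0.085],
    [0,0,0,0,0,0.12,0.085],
    [0,0,0,0,0,0.17,0.085],
    [0,0,0,0,0,0.182,0.085],
    [0,0,0,0,0,0.182,0.085],
    [0,0,0,0,0,0.182,0.03],
    [0,0,0,0,0,0.182,0.03],
    [0,0,0,0,0,0.182,0.03],
    [0,0,0,0,0,0.182,0.03],
    [0,0,0,0,0,0.182,0.03],
    [0,0,0,0,0,0.182,0.03],
    [0,0,0,0,0,0.182,0.03],
  ],
)

```text
time: 14.78
position: [0.4355, -0.1174, 0.0196]
orientation: [[0.207, 0.978, 0.003], [0.978, -0.207, -0.001], [-0.0, 0.003, -1.0]]
ft_force: [-1.3, 0.3, 9.0]
grip_width: 0.0353
```

send_rows(
  plan=[
    [0,0,0,0,0,-0.03,0.03],
    [0,0,0,0,0,-0.08,0.03],
    [0,0,0,0,0,-0.11,0.03],
    [0,0,0,0,0,-0.11,0.03],
  ],
)

```text
time: 15.28
position: [0.4367, -0.1178, 0.1319]
orientation: [[0.207, 0.978, 0.008], [0.978, -0.207, -0.003], [-0.001, 0.009, -1.0]]
ft_force: [0.2, 0.0, -1.9]
grip_width: 0.0353
```

```bash
python3 - <<'E'
from h import *
delta(.6396,-.1521,.13,-83.3)
c=camera_params("wrist");p,d=snapshot("wrist");cv2.imwrite("pics/w7.png",p[:,:,::-1])
E
```

```text
15.28 row [0.5, -0.2, 71.3] [0.0085, 0.2056, 0.0036] grip 0.0353 f [ 0.2  0.  -1.9]
```

View pics/w7.png

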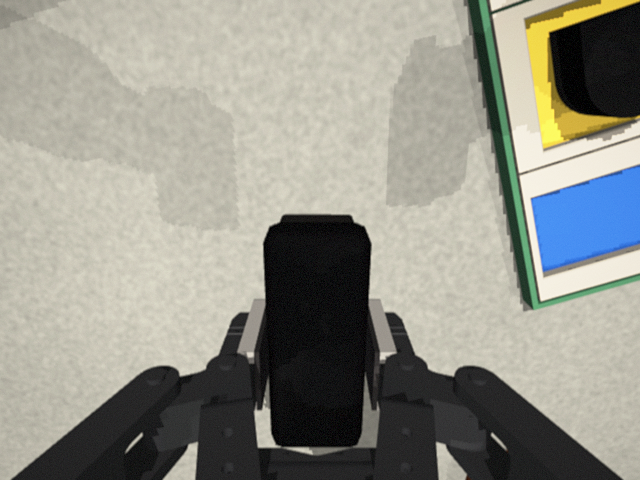

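The brush is held straight, its back at (318,335). Turn it and carry it to the blue pocket.

send_rows(
  plan=[
    [0.5,-0.2,10,0.001,0.03,0,0.03],
    [0.5,-0.2,20,0.002,0.06,0,0.03],
    [0.5,-0.2,30,0.004,0.09,0,0.03],
    [0.5,-0.2,40,0.006,0.12,0.003,0.03],
    [0.5,-0.2,50,0.007,0.15,0.003,0.03],
    [0.5,-0.2,60,0.008,0.18,0.003,0.03],
    [0.5,-0.2,71.3,0.0085,0.2056,0.003,0.03],
    [0.5,-0.2,71.3,0.0085,0.2056,0.003,0.03],
    [0.5,-0.2,71.3,0.0085,0.2056,0.04,0.03],
    [0.5,-0.2,71.3,0.0085,0.2056,0.06,0.03],
    [0.5,-0.2,71.3,0.0085,0.2056,0.06,0.03],
  ],
)

```text
time: 16.7
position: [0.636, -0.1518, 0.0688]
orientation: [[0.993, 0.118, -0.009], [0.118, -0.993, 0.003], [-0.009, -0.004, -1.0]]
ft_force: [0.5, 0.6, -1.2]
grip_width: 0.0355
```

```bash
python3 - <<'E'
from h import *
delta(.6396,-.1521,.0282,-83.3)
E
```

```text
16.7 row [-0.2, 0.5, 0.1] [0.0038, 0.0009, 0.0406] grip 0.0355 f [ 0.5  0.6 -1.2]
```

send_rows(
  plan=[
    [-0.2,0.5,0,0.004,0.001,0.015,0.03],
    [-0.2,0.5,0,0.004,0.001,0.03,0.03],
    [-0.2,0.5,0,0.004,0.001,0.038,0.03],
    [-0.2,0.5,0,0.004,0.001,0.041,0.03],
    [-0.2,0.5,0,0.004,0.001,0.041,0.03],
    [-0.2,0.5,0,0.004,0.001,0.041,0.03],
  ],
)

```text
time: 17.45
position: [0.6401, -0.1522, 0.028]
orientation: [[0.993, 0.118, 0.001], [0.118, -0.993, 0.0], [0.001, 0.0, -1.0]]
ft_force: [1.3, 0.1, -2.1]
grip_width: 0.0351
```

send_rows(
  plan=[
    [0,0,0,0,0,0,0.06],
    [0,0,0,0,0,0,0.06],
    [0,0,0,0,0,0,0.06],
    [0,0,0,0,0,-0.04,0.06],
    [0,0,0,0,0,-0.1,0.06],
    [0,0,0,0,0,-0.16,0.06],
    [0,0,0,0,0,-0.2,0.06],
    [0,0,0,-0.05,0.05,-0.2,0.06],
    [0,0,0,-0.1,0.1,-0.2,0.06],
    [0,0,0,-0.1,0.15,-0.2,0.06],
    [0,0,0,-0.1,0.2,-0.2,0.06],
    [0,0,0,-0.1,0.25,-0.2,0.06],
  ],
)

```text
time: 18.95
position: [0.57, -0.4141, 0.2283]
orientation: [[0.993, 0.118, 0.001], [0.118, -0.993, -0.0], [0.001, 0.0, -1.0]]
ft_force: [1.5, -0.7, -0.0]
grip_width: 0.0599
```

```bash
python3 - <<'E'
from h import *
p,dt=snapshot("top");c=camera_params("top");p2,_=snapshot("scene")
hsv=cv2.cvtColor(p,cv2.COLOR_RGB2HSV);H,S,V=[hsv[...,i] for i in range(3)]
dark=(V<42).astype(np.uint8);col=((S>150)&(V>80)&(H>=5)&(H<=20)).astype(np.uint8)
for n,m,px,z in [("tin",dark,(325,212),.038),("heel",dark,(364,211),.038),("brush",dark,(401,208),.05),("tantin",col,(302,279),.03),("tanheel",col,(496,245),.03),("tanbrush",col,(217,302),.042)]:
    r,k,P=blob(m,px,c,z,22);print(n,r)
    if z in(.038,.05):
        mm=np.zeros_like(V);cv2.fillPoly(mm,[k],1);mm=cv2.erode(mm,np.ones((5,5)));v,u=np.nonzero(mm&(dt>0));D=dt[v,u]
        X=(np.c_[u,v,np.ones(len(u))]@np.linalg.inv(c['K']).T*D[:,None])@c['orientation'].T+c['xyz'];print('  depth z median',np.median(X[:,2]),'tilt',np.linalg.lstsq(np.c_[X[:,:2],np.ones(len(X))],X[:,2],rcond=None)[0][:2])
a=cv2.resize(p[150:300,270:470],None,fx=2,fy=2);b=cv2.resize(p2[200:350,190:390],None,fx=2,fy=2)
cv2.imwrite("pics/end.png",np.clip(np.hstack([a,b])[:,:,::-1]*1.5,0,255).astype(np.uint8));print(state()['time'],state()['position'])
E
```

```text
tin [614.3  40.9  57.7  56.1   2.1 614.5  41. ]
  depth z median 0.03909890094182633 tilt [ 0.01054958 -0.02633942]
heel [624.3 -53.1  60.4  56.2   2.1 624.5 -51.4]
  depth z median 0.03844612460219965 tilt [-0.02946441 -0.01418343]
brush [ 635.7 -150.8   91.9   36.7    6.9  635.5 -150.8]
  depth z median 0.05076879600038697 tilt [-0.01312434  0.0146861 ]
tantin [445.4  94.8  57.9  55.1   2.4 445.8  94.9]
tanheel [ 546.3 -393.    59.2   59.   -71.8  549.1 -392.5]
tanbrush [378.5 303.3  88.5  34.7 -12.8 378.5 303.3]
19.05 [ 0.5677349  -0.41993854  0.22709171]
```

View pics/end.png

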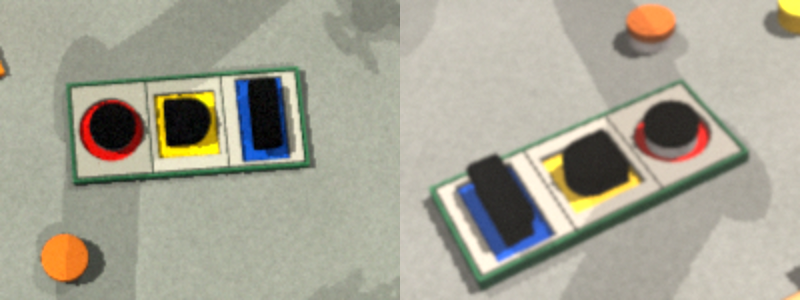

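Both views show all three black items upright in their own pockets: tin in red (112,125), heel in yellow (187,122), brush in blue (265,115). They are about 4 mm from the pocket centres, their tops are within about 1 mm of the expected height, and the tan items have not moved. Handing in.

```bash
python3 -c "
from bench import *
job_done()"
```

```text
the job is handed in; nothing more can be done
```

The green tray is kitted and the job is handed in, about 19 s into the 80 s allowed. The black tin is in the round (red) pocket, the black heel in the square (yellow) pocket, and the black brush, bristles down, in the long (blue) pocket.

Last checks from the top camera:
- **Position:** each item is about 4–5 mm from its pocket centre.
- **Height:** the tops are at 39, 38 and 51 mm for tin, heel and brush. Lying flat on the pocket floors they should be 38, 38 and 50 mm.
- **Tilt:** the fits gave at most about 0.03 rad, mostly depth noise, against the 0.08 limit.
- **Tan items:** they show at most about 1 mm of change, which is within measuring error.
- **Arm:** it is clear of everything.

One small disagreement: the top camera puts each item 2–5 mm nearer the robot than the arm's own reading when it let go. That is well inside the 20 mm tolerance. The hand-in reported no verdict.

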